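# Load the mould into the bench press under its drop guard

### The job

Load the press: lift the drop guard by its T-handled bar, swing the bar so that its slot hooks into the notch of the catch arm, and let go so that the guard hangs open by itself. Push the wooden mould fully home against the back stop with the guard hooked up, then unhook the bar and lower the guard gently, without dropping it, until it is fully down, with its bar leaning back on its rest. Leave the other things on the table alone.

Things in the scene. Friction and masses are not known exactly. Their poses are not given: they have to be found in the camera images.
- press: Fixed steel bench press, placed and turned anew each time. Origin on the table under the middle of the guard. x: level, the way the mould goes in; y: level, to the left looking along x; z up. Bed 10 mm thick, x -150 to 120 mm, 250 mm wide; two low rails on it, inner faces at y = +-71 mm, tops 26 mm above the table. Guard posts at x = 0, y = +-113 mm, 24 x 22 mm, 285 mm high.
- back_stop (a point): Middle of the front face of the press's back stop, at x = 96, y = 0, z = 27 mm of the press. Above the space between guard and stop are a pressing plate (86 mm above the table) and a bridge (top 170 mm above the table, x = 45 to 95 mm).
- guard (a joint): Height in m of the drop guard above its lowest position: 0 fully down, about 0.095 hanging in the notch, 0.122 top stop. It slides straight up and down between the posts in the plane x = 0 of the press. Guard and bar weigh about 0.56 kg together (varies); it falls if released unhooked.
- guard_edge (a point): Middle of the guard's lower edge, 26 mm above the table when down (the mould's flat handle passes below it, the mould does not). The guard is an upright aluminium frame with clear panes, 200 mm wide (press y), 120 mm high.
- bar (a joint): Swing in rad of the flat steel bar hinged on the guard's front: 0 on its rest, leaning 0.35 rad from upright towards the press's -y; 0.35 upright; 0.42 stop. Loose hinge: released unhooked, it falls back to its rest. To hook: bar leaning, raise the guard to about 0.115 (0.108 to 0.120), swing the bar upright over the arm's tip, then lower 20 mm. To unhook: the reverse.
- hinge (a point): Bar's hinge, axis along the press's x, at x = -14, y = 35 mm of the press, 70 mm above the table when the guard is down; rises with the guard. The bar is 8 mm thick (press x) and 40 mm wide and swings in the plane x = -14 mm.
- lip (a point): Middle of the lower end of the bar's lip, 82 mm from the hinge along the bar and 15 mm to +y of its midline. The bar's +y edge has a slot, open to +y, 40 to 82 mm from the hinge and 26 mm deep; its inner 16 mm reach up to 94 mm, which leaves a lip 10 mm wide, 12 mm high, pointing down at the slot's mouth. It goes into the notch.
- bar_grip (a point): Centre of the black T handle at the bar's top, 153 mm from the hinge along the bar, carried by it. The handle is 64 mm wide (along the press's y, bar upright), 16 mm high and 14 mm thick (along the press's x: the way to pinch it); below it is a stem 16 mm wide and 8 mm thick, 33 mm long.
- notch (a point): Middle of the notch's floor in the catch arm, fixed at x = -14, y = 50, z = 247 mm of the press. The arm, 10 x 10 mm, comes from the left (+y) post towards -y. The notch is 18 mm wide, between a shoulder on the post's side and the arm's upturned tip (y = 33 to 41 mm), which rises 10 mm above the floor.
- mould: Loose open wooden box, 90 (x) x 130 (y) x 50 mm high, walls 8 mm, about 0.5 kg (varies), on the press's bed between the rails, in front of the guard. Origin: centre of its underside; x points into the press. A flat steel handle, 40 mm wide, 8 mm thick, runs from it towards -x, 3 to 11 mm above its underside, to an upright tab. Fully home its origin is at x = 51 mm of the press.
- tab (a point): On the mould's upright steel tab: centre of its front (-x) face, 134 mm in front of the mould's origin and 40 mm above its underside. The tab is 8 mm thick, 40 mm wide and its top is 48 mm above the underside; push it towards +x. With the mould home it stands 83 mm in front of the guard.
- jar: Bystander: clear jar with red cap, 60 mm across, 85 mm high, near the press. Origin at its foot.
- cup: Bystander: steel cup, 68 mm across, 70 mm high, near the press. Origin at its foot.
- scraper: Bystander: spatula lying on the table. Origin under its middle.
- spare: Bystander: a second wooden box like the mould, without handle, on the table away from the press. Origin under its middle.
- brush: Bystander: brush lying on the table. Origin under its middle.

How it is judged:
By the outcome, as a careful person would: the job done as asked, in the order asked, and still so for the second after the job is handed in, with the robot touching nothing.
It also fails if it takes over 58 s, if anything falls off the work surface, if the arm or the gripper's body presses on something with over 40 N, if the wrist force passes 120 N, or if a joint passes its speed limit or range.

### The arm

A 6-joint arm with a two-finger parallel gripper is mounted at the origin on the work surface. World frame = base frame: x ahead of the robot, y to its left, z up, the work surface at z = 0. Lengths are in mm, angles in degrees, forces in N, time in s.
With the tool pointing down it reaches from about 325 to 900 mm from the base axis. Payload 6.1 kg.
Tool frame: the origin (TCP) lies midway between the tips of the shut fingers; the grasp point (between the pads) lies 19 mm behind it (bot.grip_point_offset is the distance from the TCP to the grasp point, in mm); z points along the fingers, y is the line along which they close (so a half turn about z gives the same grasp; the last joint's range is limited). The gripper opens to 87 mm and grips with 3 to 60 N. Pads are 19 mm wide; open, the fingers measure 117 mm over their backs; the gripper's body (75 mm by 190 mm) begins 51 mm behind the grasp point.
Start: joints at [69.322, 12.628, 87.462, -0, 79.91, -7.225], TCP at [145.404, 607.843, 222.538] pointing down, gripper open.
Joint ranges: [-170.65, 170.65], [-52.31, 119.04], [5.05, 147.46], [-71.25, 251.25], [11.57, 151.72], [-153.62, 153.62]. Speed limits (degrees/s): [147.25, 147.25, 172.46, 180, 180, 180].

### API

Orientations are given as [roll, pitch, yaw] about the fixed x, y, z axes, in that order (R = Rz(yaw) Ry(pitch) Rx(roll)).
In Python, from workcell import bot gives the robot as it stands.
- The arm moves only by the shell command python3 -m inch 'ROWS' [FORCE]. ROWS is JSON, a list that holds one entry, the list of rows, each a list of 7 numbers: the shift along the tool's x, y, z each as a share of 0.025 m, from -1 to 1, then the turn, a rotation vector about the tool's x, y, z each as a share of 0.1 rad, from -1 to 1, then the opening, from -1 (shut) to 1 (fully open), so that 0 is half open. A call has 1 to 10 rows; each row shifts and turns the commanded pose from where the row before left it, along the tool's axes as they then stand; what a row does not reach is not made up. A row lasts 1/12 s, in which the tool goes at most 41.7 mm and 7.16 degrees, less where a joint would pass 70% of its speed; a pose out of reach is approached as far as the arm can. A call with a number of a shift or a turn outside -1 to 1 is refused whole. A call with a gripper value outside its range is refused whole. The fingers move at their own pace and stop on an object; FORCE is the grip in N (left out, the last holds). Time passes only in rows, so rows that do not move let the fingers close. It gives the time, the measured TCP pose, the force, the opening and the grip force at its end, in the units of the state.
- bot.get_obs(): the state, without advancing time (a new reading comes with each control period).
- bot.get_image(name): name is "scene" or "top" or "wrist"; returns the picture (400x640x3 uint8, red, green, blue); there is no depth.
- bot.camera_model(name): a dict with "fov_y" (degrees; the focal length in pixels is half the picture's height over the tangent of half this angle, whatever the lens; pixels are square), "cx", "cy" (the principal point, pixels), "rvec" (rotation vector, rad) and "tvec" (3), from world to camera coordinates, as OpenCV has them. Camera axes: x right, y down, z forward; pixel columns grow to the right and rows downward; lengths in mm; the calibration is good to about 2 mm. A picture is of the moment at which its call begins: read the wrist's pose just before it. camera_model takes no time and is no camera call; for the wrist camera it gives the pose at the moment of the call.
- bot.job_done(): hands the job in; it is judged then, once.
The state is a dict: "t": time; "joints": joint angles; "joint_velocities": joint speeds; "tau": joint torques, N m; "ee_pos": TCP position; "eef_rot": TCP orientation; "contact_force": force on the tool from outside, world axes, zero at the start; "ft_torque": the same for the moment, N m; "width": finger opening in mm; "grasp_force": force on a finger pad.
Only numpy, scipy, OpenCV 4.12 (cv2) and the standard library are available. Lean on these libraries where they do the work, as an engineer would, in place of code of your own. Each camera call takes 0.05 s, during which the arm holds its last target. There are 200 camera calls.

## Working session

There is one attempt and no reset: what is moved stays moved. The work goes in short steps, Python scripts to look and compute and a shell command to move; the robot and the scene stay as the last step left them, time stands still between calls to the robot, and variables do not carry over. Pictures are saved under pics/ and viewed, at most 10 in all, crops included, and the job is handed in when it is done.

```bash
mkdir -p pics; ls; python3 - <<'E'
from workcell import bot
import cv2
for n in("scene","top"):
    im=bot.get_image(n);cv2.imwrite(f"pics/{n}0.png",im[:,:,::-1])
    print(n,bot.camera_model(n))
o=bot.get_obs();print(o)
E
```

```text
pics
scene {'fov_y': 56.90552160360497, 'cx': 315.1070906329155, 'cy': 202.1380233991617, 'rvec': array([ 0.95694361,  2.71145892, -0.74233055]), 'tvec': array([ 469.92009027, -238.94851421, 1236.7419655 ])}
top {'fov_y': 49.88018057410895, 'cx': 321.58282862270045, 'cy': 205.6502409704728, 'rvec': array([ 2.16778313, -2.12122647,  0.10430421]), 'tvec': array([ -22.32899999,  603.28917071, 1344.56839363])}
{'t': 0.1, 'joints': array([ 6.93221867e+01,  1.26709315e+01,  8.75198516e+01, -1.84140970e-03,
        7.99111853e+01, -7.22555618e+00]), 'joint_velocities': array([-0.12517985, -0.00414645, -0.16389636, -0.02390559,  0.01829697,
       -0.08825181]), 'tau': array([ 1.58859504e-03, -4.95939338e+01, -3.88519692e+01,  7.02587189e-02,
        5.13623119e-02, -4.76273101e-05]), 'ee_pos': array([145.21392894, 607.30921475, 221.53847882]), 'eef_rot': array([-1.79898613e+02, -1.10271718e-02,  1.66548057e+02]), 'contact_force': array([-0.00535342, -0.49291031, -0.30369112]), 'ft_torque': array([-0.03027368, -0.00419309, -0.04937565]), 'grasp_force': 0.0, 'width': 87.27258213814108}
```

View pics/scene0.png

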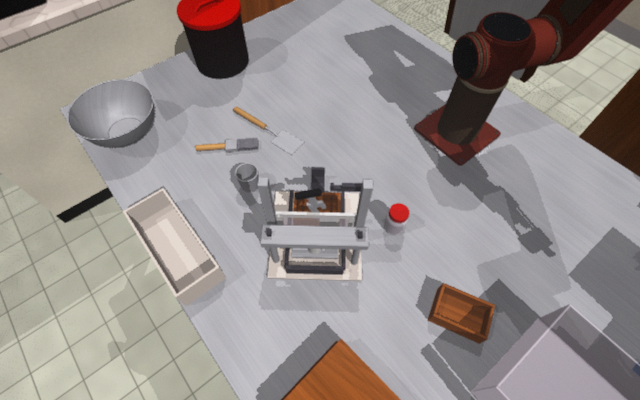

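View pics/top0.png

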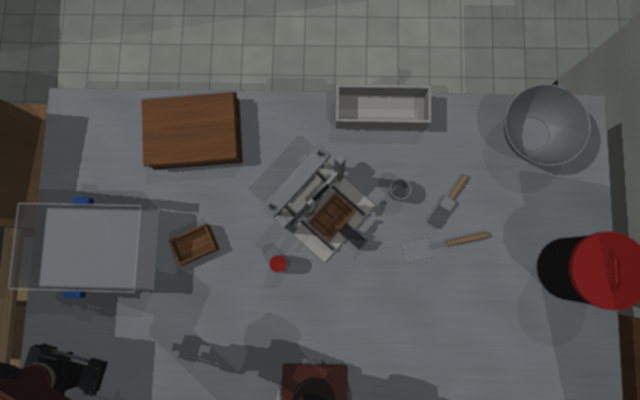

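The scene view shows the press at about (318,230), and the top view shows it at about (322,205). The mould handle points to the lower right in the top view. Next I'll zoom in on both.

```bash
cat > h.py <<'E'
import numpy as np,cv2
from workcell import bot
def cam(n):
    c=bot.camera_model(n);R=cv2.Rodrigues(np.array(c["rvec"]))[0];t=np.array(c["tvec"]).ravel()
    f=200/np.tan(np.radians(c["fov_y"]/2));return R,t,f,c["cx"],c["cy"]
def plane(C,uv,z):
    R,t,f,cx,cy=C;d=R.T@np.array([(uv[0]-cx)/f,(uv[1]-cy)/f,1]);o=-R.T@t
    return o+d*(z-o[2])/d[2]
def proj(C,P):
    R,t,f,cx,cy=C;p=R@np.asarray(P,float)+t;return np.array([cx+f*p[0]/p[2],cy+f*p[1]/p[2]])
def tri(Cs,uvs):
    A=np.zeros((3,3));b=np.zeros(3)
    for (R,t,f,cx,cy),uv in zip(Cs,uvs):
        d=R.T@np.array([(uv[0]-cx)/f,(uv[1]-cy)/f,1]);d/=np.linalg.norm(d);o=-R.T@t
        M=np.eye(3)-np.outer(d,d);A+=M;b+=M@o
    return np.linalg.solve(A,b)
E
python3 - <<'E'
import cv2,numpy as np
s=cv2.imread("pics/scene0.png")[165:285,240:390];t=cv2.imread("pics/top0.png")[140:270,250:400]
a=cv2.resize(s,None,fx=5,fy=5,interpolation=cv2.INTER_CUBIC)[:600,:750]
b=cv2.resize(t,None,fx=4.6,fy=4.6,interpolation=cv2.INTER_CUBIC)[:598]
cv2.imwrite("pics/s1.png",a);cv2.imwrite("pics/t1.png",np.clip(b*1.6,0,255).astype("uint8"))
E
```

```text
(no output)
```

View pics/s1.png

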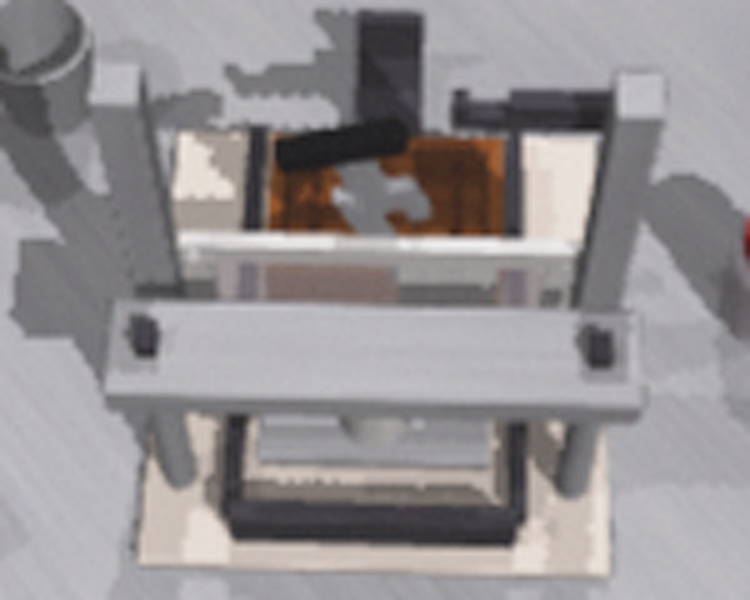

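View pics/t1.png

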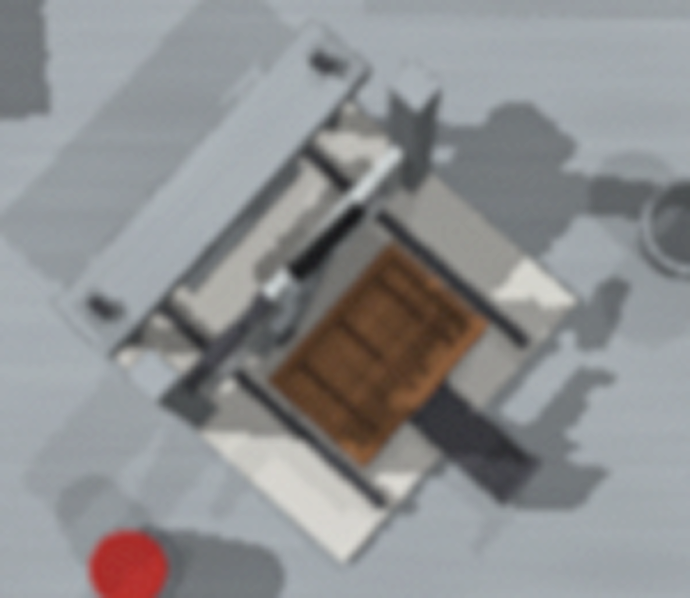

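The crops show the press features:

| Feature | Scene crop | Top crop |
|---|---|---|
| +y post top | (640,97) | (152,374) |
| -y post top | (118,85) | (414,88) |
| Black T handle | (342,145) | (330,245) |
| Bed front corners | not read | (345,562) and (578,300) |
| Tab end | not read | (515,480) |

The catch arm is on the jar side (+y).

```bash
python3 - <<'E'
from h import *
S,T=cam("scene"),cam("top")
s=lambda x,y:((x+.5)/5-.5+240,(y+.5)/5-.5+165)
t=lambda x,y:((x+.5)/4.6-.5+250,(y+.5)/4.6-.5+140)
obs=[(S,s(640,97),(0,113,285)),(S,s(118,85),(0,-113,285)),(T,t(152,374),(0,113,285)),(T,t(414,88),(0,-113,285)),
(T,t(345,562),(-150,125,10)),(T,t(578,300),(-150,-125,10)),(S,s(137,565),(120,-125,5)),(S,s(608,575),(120,125,5))]
W=np.array([plane(C,u,p[2])[:2] for C,u,p in obs]);P=np.array([p[:2] for *_,p in obs],float)
pc,wc=P.mean(0),W.mean(0)
H=(P-pc).T@(W-wc);a=np.arctan2(H[0,1]-H[1,0],H[0,0]+H[1,1])
R=np.array([[np.cos(a),-np.sin(a)],[np.sin(a),np.cos(a)]]);o=wc-R@pc
print("yaw",np.degrees(a),"origin",o);print((W-(P@R.T+o)).round(1))
g=tri([S,T],[s(342,145),t(330,245)]);print("handle",g,"press",R.T@(g[:2]-o),g[2])
th=.35;yy=35-153*np.sin(th);print("pred handle",-14,yy,70+153*np.cos(th))
for nm,u,z in(("mould top corners",(272,380),60),("",(365,465),60),("",(487,322),60),("",(390,245),60),("tab",(520,482),58)):
    w=plane(T,t(*u),z);print(nm,(R.T@(w[:2]-o)).round(1))
b=tri([S,T],[s(397,135),t(300,270)]);
for nm,u,z in(("jar",(128,565),85),("cup",(690,225),70)):
    w=plane(T,t(*u),z);print(nm,w.round(),(R.T@(w[:2]-o)).round())
E
```

```text
yaw 49.84967556436031 origin [614.32387143  12.61109152]
[[ 0.6  2.5]
 [-2.   2.7]
 [ 2.4 -0.4]
 [-0.9 -1.2]
 [ 2.8 -1. ]
 [ 0.1 -1.2]
 [-2.1 -0.2]
 [-0.9 -1.2]]
handle [616.78416508 -11.36206412 211.64432948] press [-16.73762426 -17.3383151 ] 211.64432948431573
pred handle -14 -17.463364540684054 213.72402506564896
mould top corners [-30.3  61.9]
 [-116.4   63.3]
 [-114.5  -65.2]
 [-29.4 -61.5]
tab [-202.8    2.3]
jar [420. 120.  85.] [-43. 218.]
cup [ 659. -254.   70.] [-175. -206.]
```

```bash
cat >> h.py <<'E'
from scipy.spatial.transform import Rotation as Ro
YAW=49.85;O=np.array([614.3,12.6,0])
import json,os
if os.path.exists("pose.json"): YAW,ox,oy=json.load(open("pose.json"));O=np.array([ox,oy,0.])
Rp=Ro.from_euler("z",YAW,degrees=True)
def toP(w): return Rp.inv().apply(np.asarray(w)-O)
def toW(p): return Rp.apply(p)+O
def cur():
    o=bot.get_obs();return o,np.array(o["ee_pos"]),Ro.from_euler("xyz",o["eef_rot"],degrees=True)
def tool(lean): # tool z down, tool x = press +y, tool y = press +x, leaning with the bar
    return Rp*Ro.from_matrix(np.array([[0,1,0],[1,0,0],[0,0,-1.]]))*Ro.from_rotvec([0,lean,0])
def gp(g,s,r=0): # TCP in press + lean, for guard height g mm, swing s rad, retract r mm
    l=.35-s;u=np.array([0,-np.sin(l),np.cos(l)]);return np.array([-14,35,70+g])+(134+r)*u,l
def rows(p,lean,n,prt=1):
    o,x,R=cur();xt,Rt=toW(p),tool(lean);rv=(R.inv()*Rt).as_rotvec()
    out=[];Rc=R;xc=x
    for i in range(n):
        xn=x+(xt-x)*(i+1)/n;sh=Rc.inv().apply(xn-xc)/25;tu=rv/n/.1
        out.append(np.r_[sh,tu].round(2));Rc=Rc*Ro.from_rotvec(rv/n);xc=xn
    for k in range(0,n,max(1,n//3)): print(k,out[k].tolist())
    print("total mm(tool now)",R.inv().apply(xt-x).round(1),"rv",rv.round(3))
def stat():
    o,x,R=cur();print("t",round(o["t"],2),"press",toP(x).round(1),"lean err rv",(tool(0).inv()*R).as_rotvec().round(3),"F",np.round(Rp.inv().apply(o["contact_force"]),1),"w",round(o["width"],1),"gf",round(o["grasp_force"],1))
E
python3 - <<'E'
from h import *
stat()
p,l=gp(0,0,150);print(p); print(bot.get_obs()["ee_pos"])
rows(p+[0,0,20],l,32)
E
```

```text
t 0.1 press [152.1 742.  221.5] lean err rv [ 0.002 -0.    -0.466] F [-0.4 -0.3 -0.3] w 87.3 gf 0.0
[-14.         -62.38297732 336.78185045]
[145.21392894 607.30921475 221.53847882]
0 [-0.8, -0.64, -0.17, -0.03, 0.11, 0.14]
10 [-0.86, -0.51, -0.27, -0.03, 0.11, 0.14]
20 [-0.89, -0.38, -0.38, -0.03, 0.11, 0.14]
30 [-0.89, -0.24, -0.48, -0.03, 0.11, 0.14]
total mm(tool now) [-644.  -510.  -134.5] rv [-0.083  0.344  0.461]
```

```bash
python3 -m inch '[[[0,0,-1,0,0,0.93,0.2],[0,0,-1,0,0,0.93,0.2],[0,0,-1,0,0,0.93,0.2],[0,0,-1,0,0,0.93,0.2],[0,0,-0.6,0,0,0.94,0.2],[-1,-0.2,0,0,0,0,0.2],[-1,-0.2,0,0,0,0,0.2],[-1,-0.2,0,0,0,0,0.2],[-1,-0.2,0,0,0,0,0.2],[-1,-0.2,0,0,0,0,0.2]]]' && python3 -m inch '[[[-1,-0.2,0,0,0,0,0.2],[-1,-0.2,0,0,0,0,0.2],[-1,-0.2,0,0,0,0,0.2],[-1,-0.2,0,0,0,0,0.2],[-1,-0.2,0,0,0,0,0.2],[-1,-0.2,0,0,0,0,0.2],[-1,-0.2,0,0,0,0,0.2],[-1,-0.2,0,0,0,0,0.2],[-1,-0.2,0,0,0,0,0.2],[-1,-0.2,0,0,0,0,0.2]]]'; python3 - <<'E'
from h import *
stat()
p,l=gp(0,0,150)
rows(p+[0,0,20],l,17)
E
```

```text
t: 0.93
ee_pos: [225.2, 507.0, 337.0]
eef_rot: [-179.9, 0.0, 139.9]
contact_force: [0.7, -0.3, -1.1]
width: 52.5
grasp_force: 0.0
t: 1.77
ee_pos: [384.1, 307.5, 337.1]
eef_rot: [-180.0, -0.0, 139.8]
contact_force: [0.6, 1.0, -0.1]
width: 52.3
grasp_force: 0.0
t 1.77 press [ 77.  366.1 337.1] lean err rv [0.001 0.    0.   ] F [ 1.1  0.2 -0.1] w 52.3 gf 0.0
0 [-1.01, -0.21, -0.05, -0.0, 0.21, -0.0]
5 [-1.0, -0.21, -0.15, -0.0, 0.21, -0.0]
10 [-0.98, -0.21, -0.25, -0.0, 0.21, -0.0]
15 [-0.95, -0.21, -0.35, -0.0, 0.21, -0.0]
total mm(tool now) [-428.5  -91.   -19.7] rv [-0.001  0.35  -0.   ]
```

```bash
python3 -m inch '[[[-1,-0.25,-0.2,0,0,0,0.2],[-1,-0.25,-0.2,0,0,0,0.2],[-1,-0.25,-0.2,0,0,0,0.2],[-1,-0.25,-0.2,0,0,0,0.2],[-1,-0.25,0,0,0,0,0.2],[-1,-0.25,0,0,0,0,0.2],[-1,-0.25,0,0,0,0,0.2],[-1,-0.25,0,0,0,0,0.2],[-1,-0.25,0,0,0,0,0.2],[-1,-0.25,0,0,0,0,0.2]]]' && python3 -m inch '[[[-1,-0.25,0,0,0,0,0.2],[-1,-0.25,0,0,0,0,0.2],[-1,-0.25,0,0,0,0,0.2],[-1,-0.25,0,0,0,0,0.2],[-0.8,-0.1,0,0,0.7,0,0.2],[-0.8,0,0,0,0.7,0,0.2],[-0.7,0,0,0,0.7,0,0.2],[-0.7,0,0,0,0.7,0,0.2],[0,0,0,0,0.7,0,0.2],[0,0,0,0,0,0,0.2]]]'; python3 - <<'E'
from h import *
stat()
p,l=gp(0,0,100)
rows(p,l,4)
S,T=cam("wrist"),0
cv2.imwrite("pics/w1.png",bot.get_image("wrist")[:,:,::-1])
print(proj(S,toW(gp(0,0,19)[0])),[proj(S,toW(q)) for q in((0,113,285),(0,-113,285),(-14,35,257))])
E
```

```text
t: 2.6
ee_pos: [534.8, 98.6, 357.1]
eef_rot: [-180.0, -0.0, 139.8]
contact_force: [0.5, 0.4, 0.1]
width: 52.1
grasp_force: 0.0
t: 3.43
ee_pos: [650.4, -36.2, 344.9]
eef_rot: [-179.8, -20.6, 139.6]
contact_force: [0.8, -0.1, -2.4]
width: 52.3
grasp_force: 0.0
t 3.43 press [-14.  -59.1 344.9] lean err rv [0.003 0.359 0.004] F [ 0.5 -0.7 -2.4] w 52.3 gf 0.0
0 [-0.06, 0.0, 0.56, -0.01, -0.02, -0.01]
1 [-0.06, 0.0, 0.56, -0.01, -0.02, -0.01]
2 [-0.06, 0.0, 0.56, -0.01, -0.02, -0.01]
3 [-0.06, 0.0, 0.56, -0.01, -0.02, -0.01]
total mm(tool now) [-6.4  0.2 56.5] rv [-0.002 -0.009 -0.004]
[322.24600969 194.42679244] [array([338.65962659,  25.8372429 ]), array([341.65447056, 311.62332568]), array([321.97654047, 129.46160468])]
```

View pics/w1.png

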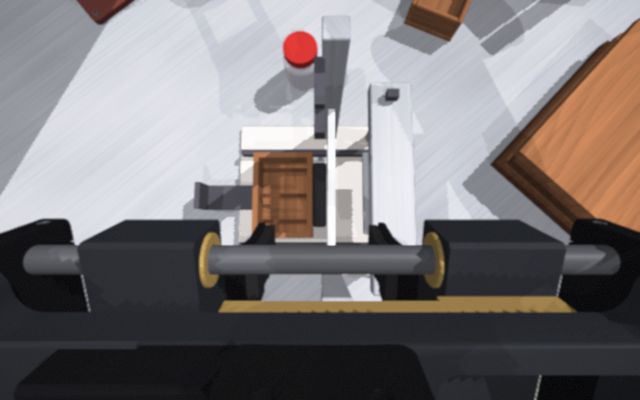

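The handle is at about (320,194), 2 px left of the prediction, so the press is about 2 mm further along -x. I'll measure that with a mask.

```bash
python3 - <<'E'
from h import *
im=cv2.imread("pics/w1.png");W=cam("wrist")
sub=im[160:232,300:335].max(2)<45
n,l,st,c=cv2.connectedComponentsWithStats(sub.astype("uint8"))
for i in range(1,n):
    if st[i,4]>50: print(st[i]+[300,160,0,0,0],c[i]+[300,160])
def at(x): return proj(W,toW(np.array([x,-17.4,213.7])))
print(at(-14),at(-21),at(-7))
print([proj(W,toW(np.array([0,113+d,285]))) for d in(-11,11)])
g=cv2.cvtColor(im,cv2.COLOR_BGR2GRAY);print(g[20,310:360].tolist());print(g[195,305:335].tolist())
E
```

```text
[313 164  12  62 358] [317.64804469 188.79888268]
[321.47006287 194.61677523] [314.50801636 194.63437486] [328.43301441 194.59917332]
[array([338.06641496,  39.40327173]), array([337.85102506,  14.34499797])]
[220, 219, 219, 222, 223, 224, 224, 224, 223, 223, 220, 199, 177, 184, 197, 201, 200, 199, 198, 197, 199, 198, 198, 201, 202, 202, 202, 202, 202, 202, 203, 204, 202, 201, 200, 202, 202, 201, 197, 197, 202, 211, 215, 216, 217, 218, 218, 218, 218, 218]
[59, 69, 83, 88, 91, 88, 79, 59, 40, 36, 39, 42, 42, 44, 43, 44, 44, 46, 43, 42, 67, 124, 184, 228, 244, 247, 247, 247, 246, 237]
```

```bash
python3 - <<'E'
from h import *
d=toW([-2,0,0]);json.dump([YAW,d[0],d[1]],open("pose.json","w"))
E
python3 - <<'E'
from h import *
stat();rows(*gp(0,0,0),8)
E
```

```text
t 3.48 press [-11.3 -58.4 346.3] lean err rv [0.002 0.354 0.003] F [ 0.1 -0.3  0.2] w 52.0 gf 0.0
0 [-0.04, -0.01, 0.79, -0.0, -0.01, -0.0]
2 [-0.04, -0.01, 0.79, -0.0, -0.01, -0.0]
4 [-0.04, -0.01, 0.79, -0.0, -0.01, -0.0]
6 [-0.04, -0.01, 0.79, -0.0, -0.01, -0.0]
total mm(tool now) [ -7.7  -2.4 157.5] rv [-0.002 -0.004 -0.003]
```

```bash
python3 -m inch '[[[-0.15,-0.1,0.8,0,0,0,0.2],[-0.15,0,0.8,0,0,0,0.2],[0,0,0.8,0,0,0,0.2],[0,0,0.8,0,0,0,0.2],[0,0,0.8,0,0,0,0.2],[0,0,0.7,0,0,0,0.2],[0,0,0.5,0,0,0,0.2],[0,0,0,0,0,0,0.2]]]'; python3 - <<'E'
from h import *
stat();rows(*gp(0,0,0),3)
E
```

```text
t: 4.15
ee_pos: [617.6, -9.8, 223.5]
eef_rot: [-179.9, -20.2, 139.9]
contact_force: [-0.1, -0.2, 0.3]
width: 52.1
grasp_force: 0.0
t 4.15 press [-13.  -17.  223.5] lean err rv [ 0.002  0.352 -0.001] F [-0.2 -0.1  0.3] w 52.1 gf 0.0
0 [-0.05, -0.01, 0.37, -0.01, -0.01, 0.0]
1 [-0.05, -0.01, 0.37, -0.01, -0.01, 0.0]
2 [-0.05, -0.01, 0.37, -0.01, -0.01, 0.0]
total mm(tool now) [-3.8 -1.  28. ] rv [-0.002 -0.002  0.001]
```

Now for the remaining 28 mm, then I'll close the fingers.

```bash
python3 -m inch '[[[-0.1,-0.04,0.5,0,0,0,0.2],[-0.05,0,0.4,0,0,0,0.2],[0,0,0.2,0,0,0,0.2],[0,0,0,0,0,0,-0.3],[0,0,0,0,0,0,-0.6],[0,0,0,0,0,0,-0.8],[0,0,0,0,0,0,-1]]]' 40; python3 - <<'E'
from h import *
stat();rows(*gp(0,0,0),3)
E
```

```text
t: 4.73
ee_pos: [615.1, -8.6, 198.9]
eef_rot: [180.0, -20.0, 139.8]
contact_force: [-0.0, -1.2, -0.0]
width: 33.3
grasp_force: 0.0
t 4.73 press [-13.7 -14.3 198.9] lean err rv [-0.001  0.349  0.   ] F [-0.9 -0.7 -0. ] w 33.3 gf 0.0
0 [0.03, -0.0, 0.05, 0.0, 0.0, -0.0]
1 [0.03, -0.0, 0.05, 0.0, 0.0, -0.0]
2 [0.03, -0.0, 0.05, 0.0, 0.0, -0.0]
total mm(tool now) [ 2.1 -0.3  4. ] rv [ 0.001  0.001 -0.   ]
```

```bash
python3 -m inch '[[[0,0,0.1,0,0,0,-1],[0,0,0,0,0,0,-1],[0,0,0,0,0,0,-1],[0,0,0,0,0,0,-1]]]' 40; python3 - <<'E'
from h import *
stat();rows(*gp(0,0,0),3)
E
```

```text
t: 5.07
ee_pos: [613.5, -8.3, 195.8]
eef_rot: [-179.9, -20.1, 139.8]
contact_force: [-3.3, -1.6, -0.0]
width: 13.4
grasp_force: 40.0
t 5.07 press [-14.5 -12.9 195.8] lean err rv [0.001 0.35  0.   ] F [-3.4  1.5 -0. ] w 13.4 gf 40.0
0 [0.02, 0.01, 0.01, -0.0, -0.0, -0.0]
1 [0.02, 0.01, 0.01, -0.0, -0.0, -0.0]
2 [0.02, 0.01, 0.01, -0.0, -0.0, -0.0]
total mm(tool now) [1.8 0.5 0.6] rv [-0.001 -0.    -0.001]
```

```bash
python3 -m inch '[[[0.07,0,-0.19,0,0,0,-1],[0.14,0,-0.38,0,0,0,-1],[0.2,0,-0.56,0,0,0,-1],[0.2,0,-0.56,0,0,0,-1],[0.2,0,-0.56,0,0,0,-1],[0.2,0,-0.56,0,0,0,-1],[0.2,0,-0.56,0,0,0,-1],[0.14,0,-0.38,0,0,0,-1],[0.07,0,-0.19,0,0,0,-1],[0,0,0,0,0,0,-1]]]' 50; python3 - <<'E'
from h import *
stat();rows(*gp(115,0,0),3)
E
```

```text
t: 5.9
ee_pos: [613.7, -8.3, 304.5]
eef_rot: [-180.0, -20.0, 139.9]
contact_force: [-7.5, -1.5, -4.4]
width: 13.7
grasp_force: 50.0
t 5.9 press [-14.4 -13.  304.5] lean err rv [ 0.     0.349 -0.   ] F [-6.   4.8 -4.4] w 13.7 gf 50.0
0 [0.05, 0.01, -0.07, -0.0, 0.0, 0.0]
1 [0.05, 0.01, -0.07, -0.0, 0.0, 0.0]
2 [0.05, 0.01, -0.07, -0.0, 0.0, 0.0]
total mm(tool now) [ 4.1  0.4 -5.3] rv [-0.     0.001  0.   ]
```

```bash
python3 -m inch '[[[0.05,-0.03,-0.14,0,0,0,-1],[0.04,0,-0.1,0,0,0,-1],[0,0,0,0,0,0,-1]]]' 50; python3 - <<'E'
from h import *
stat()
S=bot.get_image("scene")[:,:,::-1];cv2.imwrite("pics/s2.png",cv2.resize(S[145:285,230:390],None,fx=4,fy=4,interpolation=cv2.INTER_CUBIC))
rows(*gp(115,0.35,0),4)
E
```

```text
t: 6.15
ee_pos: [613.6, -8.4, 309.0]
eef_rot: [180.0, -20.0, 139.9]
contact_force: [-5.6, 1.3, -4.6]
width: 13.2
grasp_force: 50.0
t 6.15 press [-14.5 -13.  309. ] lean err rv [-0.001  0.349 -0.001] F [-2.6  5.1 -4.6] w 13.2 gf 50.0
0 [0.49, 0.01, 0.07, 0.0, -0.87, 0.0]
1 [0.49, 0.01, 0.02, 0.0, -0.87, 0.0]
2 [0.49, 0.01, -0.02, 0.0, -0.87, 0.0]
3 [0.49, 0.01, -0.06, 0.0, -0.87, 0.0]
total mm(tool now) [48.6  0.5  6.6] rv [ 0.    -0.35   0.001]
```

View pics/s2.png

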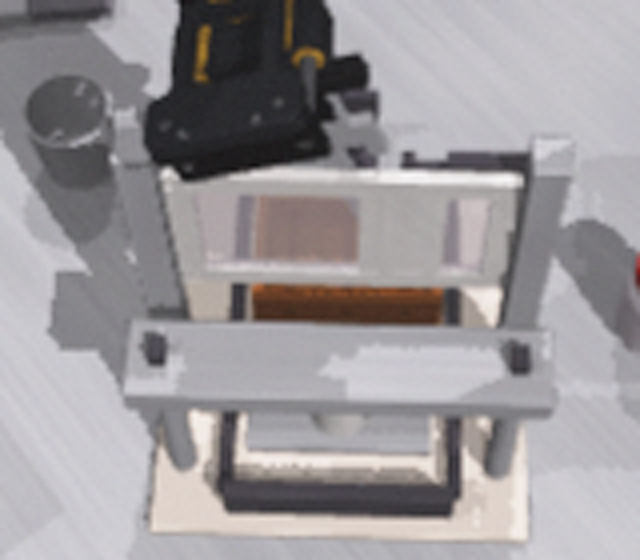

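The guard is up at about 113 mm, with the pane raised above the mould. Next I'll swing the bar upright along its arc.

```bash
python3 -m inch '[[[0.23,0,0,0,-0.43,0,-1],[0.35,0,0.02,0,-0.66,0,-1],[0.47,0,0.02,0,-0.87,0,-1],[0.47,0,0.02,0,-0.87,0,-1],[0.35,0,0.02,0,-0.66,0,-1],[0,0,0,0,0,0,-1],[0,0,0,0,0,0,-1]]]' 50; python3 - <<'E'
from h import *
stat();rows(*gp(113,0.35,0),3)
E
```

```text
t: 6.78
ee_pos: [578.4, 21.7, 316.6]
eef_rot: [179.9, 0.1, 139.9]
contact_force: [-0.4, 0.1, -4.8]
width: 13.3
grasp_force: 50.0
t 6.78 press [-14.2  33.3 316.6] lean err rv [-0.002 -0.001 -0.001] F [-0.2  0.3 -4.8] w 13.3 gf 50.0
0 [0.02, 0.0, -0.01, 0.01, 0.0, 0.0]
1 [0.02, 0.0, -0.01, 0.01, 0.0, 0.0]
2 [0.02, 0.0, -0.01, 0.01, 0.0, 0.0]
total mm(tool now) [ 1.7  0.2 -0.4] rv [0.002 0.001 0.001]
```

```bash
python3 -m inch '[[[0,0,0.15,0,0,0,-1],[0,0,0.15,0,0,0,-1],[0,0,0.15,0,0,0,-1],[0,0,0.15,0,0,0,-1],[0,0,0,0,0,0,-1]]]' 50; python3 -c "
from h import *
stat()"
```

```text
t: 7.2
ee_pos: [579.3, 20.8, 299.4]
eef_rot: [180.0, -0.1, 139.8]
contact_force: [1.3, 2.0, -3.5]
width: 13.3
grasp_force: 50.0
t 7.2 press [-14.3  32.  299.4] lean err rv [-0.001  0.002  0.001] F [ 2.4  0.3 -3.5] w 13.3 gf 50.0
```

```bash
python3 -m inch '[[[0,0,0.08,0,0,0,-1],[0,0,0.04,0,0,0,-1],[0,0,0,0,0,0,-1]]]' 50; python3 -c "
from h import *
stat()"
```

```text
t: 7.45
ee_pos: [579.5, 20.7, 299.3]
eef_rot: [179.9, 0.1, 139.8]
contact_force: [-2.5, 0.2, 7.1]
width: 13.6
grasp_force: 50.0
t 7.45 press [-14.2  31.8 299.3] lean err rv [-0.002 -0.001  0.   ] F [-1.4  2.   7.1] w 13.6 gf 50.0
```

```bash
python3 -m inch '[[[0,0,-0.06,0,0,0,-1],[0,0,0,0,0,0,-0.8],[0,0,0,0,0,0,-0.6],[0,0,0,0,0,0,-0.3],[0,0,0,0,0,0,0],[0,0,0,0,0,0,0.2],[0,0,-0.5,0,0,0,0.2],[0,0,-1,0,0,0,0.2],[0,0,-1,0,0,0,0.2],[0,0,-0.5,0,0,0,0.2]]]'; python3 - <<'E'
from h import *
stat()
W=bot.get_image("wrist")[:,:,::-1];S=bot.get_image("scene")[:,:,::-1]
a=cv2.resize(S[145:285,230:390],(640,560),interpolation=cv2.INTER_CUBIC)
cv2.imwrite("pics/s3.png",np.vstack([cv2.resize(W[:260],(560,228)),cv2.resize(a,(560,370))[:370]]))
E
```

```text
t: 8.28
ee_pos: [579.5, 20.7, 377.7]
eef_rot: [179.9, 0.2, 139.8]
contact_force: [-0.6, -1.0, 0.7]
width: 50.2
grasp_force: 0.0
t 8.28 press [-14.2  31.8 377.7] lean err rv [-0.003 -0.003  0.   ] F [-1.1 -0.2  0.7] w 50.2 gf 0.0
```

View pics/s3.png

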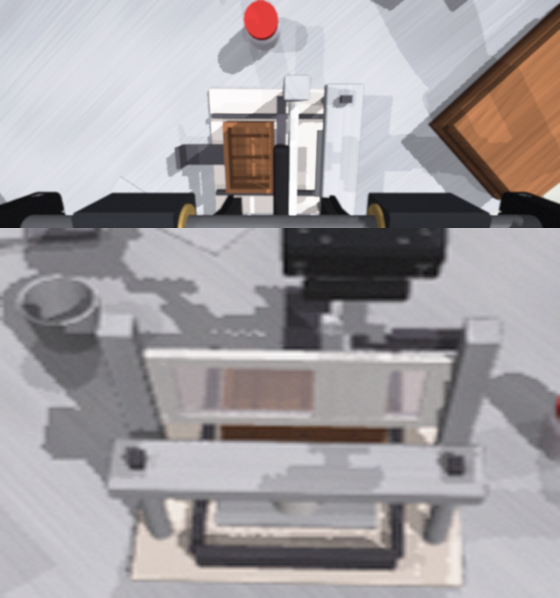

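The bar is hooked and the guard hangs by itself at about 95 mm. The tab end is at wrist px of about (206,177). I'll work out the pushing position next.

```bash
python3 - <<'E'
from h import *
W=cam("wrist");T=cam("top")
im=bot.get_image("wrist");g=im.max(2)
print("joints",bot.get_obs()["joints"].round(1))
m=(g[140:215,180:262]<110).astype("uint8");n,l,st,c=cv2.connectedComponentsWithStats(m)
for i in range(1,n):
    if st[i,4]>100: print(st[i]+[180,140,0,0,0])
print("row",g[177,190:262].tolist())
for u in((201,177),(201,167),(201,188)): print(u,toP(plane(W,u,58)).round(1))
for u in((417,250),(404,250),(432,240)): print("scraper",toP(plane(T,u,0)).round())
print("mould cols",[toP(plane(W,u,60)).round(1) for u in((253,180),(315,180))])
E
```

```text
joints [ -5.8   3.3  81.8   0.   94.9 -55.6]
[ 201  164   55   27 1195]
row [231, 223, 207, 188, 175, 169, 168, 168, 163, 148, 123, 109, 108, 107, 95, 77, 65, 65, 66, 64, 66, 67, 77, 89, 97, 97, 99, 97, 97, 94, 86, 77, 69, 66, 66, 66, 72, 76, 78, 79, 78, 78, 79, 78, 79, 79, 77, 79, 79, 78, 80, 78, 77, 78, 78, 78, 78, 79, 79, 78, 79, 77, 77, 77, 81, 105, 125, 132, 132, 128, 113, 89]
(201, 177) [-204.1    7.2   58. ]
(201, 167) [-202.5   23.2   58. ]
(201, 188) [-205.8  -10.6   58. ]
scraper [-346. -104.    0.]
scraper [-315.  -77.    0.]
scraper [-362. -161.    0.]
mould cols [array([-121.5,    2.8,   60. ]), array([-23.4,   2.7,  60. ])]
```

```bash
python3 - <<'E'
from h import *
R,t,*_=cam("wrist");o,x,Q=cur();print("cam in tool",Q.inv().apply(-R.T@t-x).round(0))
stat();print("move1 tool mm",Q.inv().apply(toW([-250,4,330])-x))
E
```

```text
cam in tool [  66.   -0. -162.]
t 8.43 press [-14.3  32.1 374.7] lean err rv [-0.002 -0.001  0.   ] F [-0.6 -0.6 -0.3] w 51.8 gf 0.0
move1 tool mm [ -27.9985583  -235.74395849   44.40402367]
```

```bash
python3 -m inch '[[[0,-0.94,0,0,0,0,-1],[0,-0.94,0,0,0,0,-1],[-0.14,-0.94,0,0,0,0,-1],[-0.14,-0.94,0,0,0,0,-1],[-0.14,-0.94,0,0,0,0,-1],[-0.14,-0.94,0,0,0,0,-1],[-0.14,-0.94,0,0,0,0,-1],[-0.14,-0.94,0,0,0,0,-1],[-0.14,-0.94,0,0,0,0,-1],[-0.14,-0.94,0,0,0,0,-1]]]' && python3 -m inch '[[[0,0,0.5,0,0,0.98,-1],[0,0,0.5,0,0,0.98,-1],[0,0,0.5,0,0,0.98,-1],[0,0,0.5,0,0,0.98,-1],[0,0,0.5,0,0,0.98,-1],[0,0,0.5,0,0,0.98,-1],[0,0,0.5,0,0,0.98,-1],[0,0,0.5,0,0,0.98,-1],[0,0,0.5,0,0,0.98,-1],[0,0,0.5,0,0,0.98,-1]]]' && python3 -m inch '[[[0,0,0.5,0,0,0.98,-1],[0,0,0.5,0,0,0.98,-1],[0,0,0.5,0,0,0.98,-1],[0,0,0.5,0,0,0.98,-1],[0,0,0.5,0,0,0.98,-1],[0,0,0.5,0,0,0.98,-1],[0,0,0,0,0.75,0,-1],[0,0,0,0,0.75,0,-1],[0,0,0,0,0.75,0,-1],[0,0,0,0,0.75,0,-1]]]';  python3 - <<'E'
from h import *
o,x,Q=cur();R2=tool(0)*Ro.from_rotvec([0,0,np.pi/2])*Ro.from_rotvec([0,.3,0])
print("P",toP(x).round(1),"w",o["width"],"rv",(Q.inv()*R2).as_rotvec().round(3),"tool mm",Q.inv().apply(toW([-240,4,34])-x).round(1),o["joints"].round(1))
E
```

```text
t: 9.27
ee_pos: [447.2, -177.3, 371.1]
eef_rot: [-180.0, -0.2, 139.9]
contact_force: [0.1, 0.5, 1.0]
width: 0.9
grasp_force: 0.0
t: 10.1
ee_pos: [447.3, -176.1, 245.6]
eef_rot: [-179.8, -0.1, 83.4]
contact_force: [0.2, 0.4, -1.0]
width: 0.6
grasp_force: 0.0
t: 10.93
ee_pos: [447.7, -175.7, 171.8]
eef_rot: [-179.8, -17.4, 50.0]
contact_force: [-0.0, -0.8, 0.6]
width: 0.3
grasp_force: 0.0
P [-249.4    6.   171.8] w 0.31199876068327803 rv [-0.003 -0.004  0.002] tool mm [-32.3   2.4 134.3] [-43.5  -7.1 115.3  18.1  73.9  -8.9]
```

```bash
python3 -m inch '[[[-0.2,0,0.8,0,0,0,-1],[-0.2,0,0.8,0,0,0,-1],[-0.2,0.1,0.8,0,0,0,-1],[-0.2,0,0.8,0,0,0,-1],[-0.2,0,0.8,0,0,0,-1],[-0.2,0,0.8,0,0,0,-1],[-0.1,0,0.5,0,0,0,-1],[0,0,0,0,0,0,-1]]]';  python3 - <<'E'
from h import *
o,x,Q=cur();print("P",toP(x).round(1),"tool per 100mm press x",Q.inv().apply(Rp.apply([100,0,0])).round(1))
W=cam("wrist");cv2.imwrite("pics/w4.png",bot.get_image("wrist")[:,:,::-1]);print(proj(W,toW([-200,4,58])),proj(W,toW([-204,4,50])))
E
```

```text
t: 11.6
ee_pos: [451.9, -168.9, 32.6]
eef_rot: [-179.4, -17.2, 49.8]
contact_force: [-0.4, 1.5, -0.6]
width: 0.2
grasp_force: 0.0
P [-241.4    7.1   32.6] tool per 100mm press x [95.5  0.3 29.5]
[326.44432329 158.85133544] [326.35365843 169.29709418]
```

View pics/w4.png

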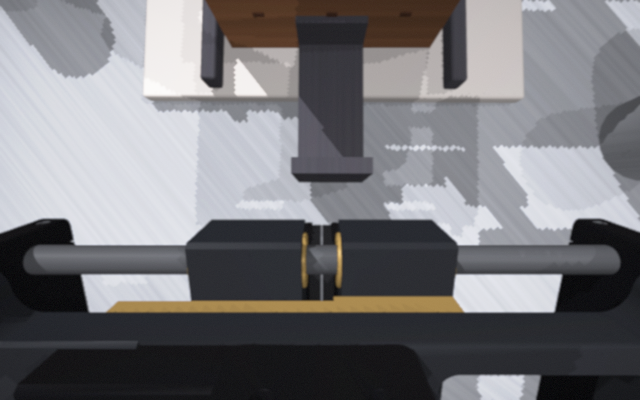

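The tab top is at (332,163), about 6 mm to the tool's +y of the fingers and roughly at press y=1. I'll shift by that and push.

```bash
python3 -m inch '[[[0.3,0.24,0.09,0,0,0,-1],[0.38,0,0.12,0,0,0,-1],[0.2,0,0.06,0,0,0,-1],[0.2,0,0.06,0,0,0,-1],[0.3,0,0.09,0,0,0,-1],[0.4,0,0.12,0,0,0,-1],[0.4,0,0.12,0,0,0,-1],[0.4,0,0.12,0,0,0,-1],[0.4,0,0.12,0,0,0,-1],[0.4,0,0.12,0,0,0,-1]]]' && python3 -c "
from h import *
stat()" && python3 -m inch '[[[0.4,0,0.12,0,0,0,-1],[0.4,0,0.12,0,0,0,-1],[0.4,0,0.12,0,0,0,-1],[0.2,0,0.06,0,0,0,-1]]]' && python3 -c "
from h import *
stat()"
```

```text
t: 12.48
ee_pos: [517.5, -107.9, 38.2]
eef_rot: [180.0, -17.2, 50.0]
contact_force: [-2.6, -4.1, 2.1]
width: 0.2
grasp_force: 2.7
t 12.48 press [-152.5   -3.7   38.2] lean err rv [-0.235  0.235  1.555] F [-4.8 -0.6  2.1] w 0.2 gf 2.7
t: 12.82
ee_pos: [540.9, -79.1, 38.3]
eef_rot: [-180.0, -17.2, 50.1]
contact_force: [-3.1, -3.9, 1.7]
width: 0.4
grasp_force: 2.5
t 12.82 press [-115.4   -3.    38.3] lean err rv [-0.234  0.236  1.554] F [-4.9 -0.1  1.7] w 0.4 gf 2.5
```

```bash
python3 -m inch '[[[0.2,0,0.06,0,0,0,-1],[0.2,0,0.06,0,0,0,-1],[0.15,0,0.05,0,0,0,-1],[0.1,0,0.03,0,0,0,-1],[0,0,0,0,0,0,-1]]]' && python3 -c "
from h import *
stat()" && python3 -m inch '[[[0.1,0,0.03,0,0,0,-1],[0.1,0,0.03,0,0,0,-1],[0,0,0,0,0,0,-1]]]' && python3 -c "
from h import *
stat()"
```

```text
t: 13.23
ee_pos: [551.5, -66.8, 38.3]
eef_rot: [-180.0, -17.2, 50.0]
contact_force: [-0.7, -3.0, 2.2]
width: 0.6
grasp_force: 1.2
t 13.23 press [-99.2  -3.2  38.3] lean err rv [-0.235  0.237  1.555] F [-2.7 -1.4  2.2] w 0.6 gf 1.2
t: 13.48
ee_pos: [554.7, -63.1, 38.2]
eef_rot: [-180.0, -17.2, 50.0]
contact_force: [-2.0, -2.6, 2.7]
width: 0.5
grasp_force: 1.8
t 13.48 press [-94.4  -3.3  38.2] lean err rv [-0.234  0.236  1.555] F [-3.3 -0.1  2.7] w 0.5 gf 1.8
```

```bash
for i in 1 2 3; do python3 -m inch '[[[0.08,0,0.03,0,0,0,-1],[0,0,0,0,0,0,-1]]]' >/dev/null; python3 -c "
from h import *
stat()"; done
```

```text
t 13.65 press [-93.8  -3.3  38. ] lean err rv [-0.232  0.234  1.555] F [-12.7   0.8   7.1] w 0.6 gf 6.6
t 13.82 press [-93.5  -3.3  37.9] lean err rv [-0.23   0.232  1.554] F [-23.5   2.7  14.3] w 0.4 gf 11.8
t 13.98 press [-93.2  -3.4  37.7] lean err rv [-0.227  0.23   1.554] F [-34.2   6.   19.8] w 0.7 gf 17.2
```

The mould stopped hard at TCP x=-93, which matches the home position. I'll back off and return above the handle.

```bash
python3 -m inch '[[[-0.3,0,-0.09,0,0,0,-1],[-0.5,0,-0.15,0,0,0,-1],[-0.4,0,-0.2,0,0,0,-1],[0,0,-1,0,0,0,-1],[0,0,-1,0,0,0,-1],[0,0,-1,0,0,0,-1],[0,0,-1,0,0,0,-1],[0,0,-1,0,0,0,-1],[0,0,-1,0,0,0,-1],[0,0,-1,0,0,0,-1]]]' && python3 - <<'E'
from h import *
stat()
W=bot.get_image("wrist")[:,:,::-1];S=bot.get_image("scene")[:,:,::-1]
a=cv2.resize(S[145:285,230:390],(640,560),interpolation=cv2.INTER_CUBIC)
cv2.imwrite("pics/s5.png",np.vstack([cv2.resize(W[:240],(600,225)),cv2.resize(a,(600,370))]))
C=cam("wrist")
for x in(-83,-75): print(proj(C,toW([x,0,58])))
E
```

```text
t: 14.82
ee_pos: [504.5, -122.2, 207.7]
eef_rot: [-179.9, -17.2, 50.0]
contact_force: [-0.6, 0.7, -0.2]
width: 0.4
grasp_force: 0.0
t 14.82 press [-171.8   -3.   207.7] lean err rv [-0.234  0.238  1.555] F [ 0.2  1.  -0.2] w 0.4 gf 0.0
[314.7498637 144.2466746]
[314.77174238 136.89572372]
```

View pics/s5.png

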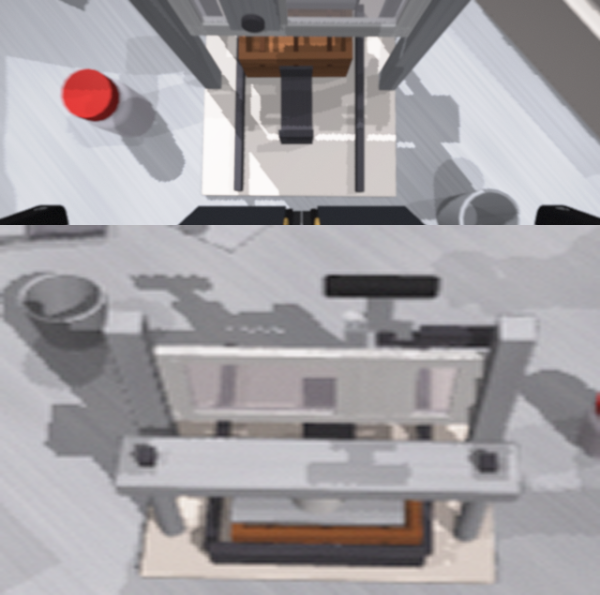

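The mould sits square against the stop. The tab is at about (316,145), matching the home prediction, and the guard is still hooked. Now I'll go back up to the handle.

```bash
python3 -m inch '[[[0,0,-1,0,0,0,-1],[0,0,-1,0,0,0,-1],[0,0,-1,0,0,0,-1],[0,0,-1,0,0,0,-1],[0,0,-1,0,0,0,-1],[0,0,-1,0,0,0,-1],[0,0,-1,0,0,0,-1],[0,0,-0.6,0,-1,0,0.2],[0,0,0,0,-1,0,0.2],[0,0,0,0,-1,0,0.2]]]' && python3 -m inch '[[[0,0,0,0,0,-0.98,0.2],[0,0,0,0,0,-0.98,0.2],[0,0,0,0,0,-0.98,0.2],[0,0,0,0,0,-0.98,0.2],[0,0,0,0,0,-0.98,0.2],[0,0,0,0,0,-0.98,0.2],[0,0,0,0,0,-0.98,0.2],[0,0,0,0,0,-0.98,0.2],[0,0,0,0,0,-0.98,0.2],[0,0,0,0,0,-0.98,0.2]]]' && python3 -m inch '[[[0,0,0,0,0,-0.98,0.2],[0,0,0,0,0,-0.98,0.2],[0,0,0,0,0,-0.98,0.2],[0,0,0,0,0,-0.98,0.2],[0,0,0,0,0,-0.98,0.2],[0,0,0,0,0,-0.98,0.2],[0,0,0,0,0,0,0.2]]]' && python3 - <<'E'
from h import *
stat();rows(np.array([-14.2,31.8,377]),0,9)
E
```

```text
t: 15.75
ee_pos: [469.3, -166.6, 389.6]
eef_rot: [179.9, 0.2, 49.9]
contact_force: [0.5, 0.5, -0.7]
width: 13.6
grasp_force: 0.0
t: 16.58
ee_pos: [469.0, -165.0, 386.9]
eef_rot: [-179.9, -0.2, 106.5]
contact_force: [-0.4, 0.2, 0.2]
width: 52.3
grasp_force: 0.0
t: 17.17
ee_pos: [469.0, -165.1, 387.0]
eef_rot: [180.0, -0.2, 140.1]
contact_force: [0.1, -0.2, 0.7]
width: 52.0
grasp_force: 0.0
t 17.17 press [-227.5   -3.5  387. ] lean err rv [-0.     0.003 -0.004] F [-0.1 -0.2  0.7] w 52.0 gf 0.0
0 [0.15, 0.95, 0.05, 0.0, -0.0, 0.0]
3 [0.15, 0.95, 0.04, 0.0, -0.0, 0.0]
6 [0.16, 0.95, 0.04, 0.0, -0.0, 0.0]
total mm(tool now) [ 34.4 213.4  10.2] rv [ 0.    -0.003  0.004]
```

```bash
python3 -m inch '[[[0.15,0.95,0,0,0,0,0.2],[0.15,0.95,0,0,0,0,0.2],[0.15,0.95,0,0,0,0,0.2],[0.15,0.95,0,0,0,0,0.2],[0.15,0.95,0,0,0,0,0.2],[0.16,0.95,0,0,0,0.02,0.2],[0.16,0.95,0,0,0,0.02,0.2],[0.16,0.95,0,0,0,0,0.2],[0.16,0.94,0,0,0,0,0.2],[0,0,0,0,0,0,0.2]]]' && python3 - <<'E'
from h import *
stat();rows(np.array([-14.2,31.8,299.3]),0,4)
E
```

```text
t: 18.0
ee_pos: [581.3, 23.6, 386.6]
eef_rot: [179.9, -0.2, 139.7]
contact_force: [-1.1, -0.2, -1.0]
width: 52.6
grasp_force: 0.0
t 18.0 press [-10.8  32.3 386.6] lean err rv [-0.001  0.004  0.003] F [-0.9  0.7 -1. ] w 52.6 gf 0.0
0 [-0.01, -0.03, 0.87, 0.0, -0.01, -0.01]
1 [-0.01, -0.03, 0.87, 0.0, -0.01, -0.01]
2 [-0.01, -0.03, 0.87, 0.0, -0.01, -0.01]
3 [-0.01, -0.03, 0.87, 0.0, -0.01, -0.01]
total mm(tool now) [-0.8 -3.5 87.3] rv [ 0.001 -0.004 -0.003]
```

```bash
python3 -m inch '[[[0,-0.14,0.8,0,-0.03,-0.03,0.2],[0,0,0.8,0,0,0,0.2],[0,0,0.8,0,0,0,0.2],[0,0,0.6,0,0,0,0.2],[0,0,0.3,0,0,0,0.2],[0,0,0,0,0,0,0.2],[0,0,0,0,0,0,0.2]]]' && python3 - <<'E'
from h import *
stat();rows(np.array([-14.2,31.8,299.3]),0,1)
E
```

```text
t: 18.58
ee_pos: [578.0, 17.0, 305.6]
eef_rot: [-180.0, 0.1, 139.7]
contact_force: [-0.0, -0.5, 0.8]
width: 52.0
grasp_force: 0.0
t 18.58 press [-18.1  30.6 305.6] lean err rv [ 0.    -0.001  0.002] F [-0.4 -0.3  0.8] w 52.0 gf 0.0
0 [0.05, 0.15, 0.25, -0.0, 0.01, -0.02]
total mm(tool now) [1.2 3.9 6.3] rv [-0.     0.001 -0.002]
```

```bash
python3 -m inch '[[[0.05,0.15,0.25,0,0,0,0.2],[0,0,0,0,0,0,0.2]]]' && python3 - <<'E'
from h import *
stat();rows(np.array([-14.2,31.8,299.3]),0,1)
E
```

```text
t: 18.75
ee_pos: [580.1, 21.2, 299.6]
eef_rot: [179.9, 0.1, 139.8]
contact_force: [-0.6, 0.2, 0.7]
width: 52.0
grasp_force: 0.0
t 18.75 press [-13.5  31.7 299.6] lean err rv [-0.001 -0.003  0.001] F [-0.2  0.6  0.7] w 52.0 gf 0.0
0 [0.0, -0.03, 0.01, 0.01, 0.03, -0.01]
total mm(tool now) [ 0.1 -0.7  0.3] rv [ 0.001  0.003 -0.001]
```

```bash
python3 -m inch '[[[0,-0.03,0,0,0,0,-0.3],[0,0,0,0,0,0,-0.6],[0,0,0,0,0,0,-0.8],[0,0,0,0,0,0,-1],[0,0,0,0,0,0,-1],[0,0,0,0,0,0,-1],[0,0,0,0,0,0,-1],[0,0,0,0,0,0,-1],[0,0,0,0,0,0,-1]]]' 50 && python3 -c "
from h import *
stat()"; python3 -m inch '[[[0,0,-0.1,0,0,0,-1],[0,0,-0.2,0,0,0,-1],[0,0,-0.2,0,0,0,-1],[0,0,-0.14,0,0,0,-1],[0,0,-0.1,0,0,0,-1],[0,0,0,0,0,0,-1]]]' 50 && python3 -c "
from h import *
stat()"
```

```text
t: 19.5
ee_pos: [579.5, 20.6, 299.4]
eef_rot: [179.9, 0.1, 139.8]
contact_force: [2.2, 1.7, -0.6]
width: 13.0
grasp_force: 50.0
t 19.5 press [-14.4  31.7 299.4] lean err rv [-0.001 -0.002  0.001] F [ 2.7 -0.6 -0.6] w 13.0 gf 50.0
t: 20.0
ee_pos: [579.3, 20.6, 318.1]
eef_rot: [180.0, 0.1, 139.8]
contact_force: [3.3, 3.4, -5.0]
width: 13.3
grasp_force: 50.0
t 20.0 press [-14.4  31.9 318.1] lean err rv [-0.001 -0.002  0.001] F [ 4.7 -0.3 -5. ] w 13.3 gf 50.0
```

```bash
python3 -m inch '[[[-0.23,0,0,0,0.43,0,-1],[-0.35,0,0.02,0,0.66,0,-1],[-0.47,0,0.02,0,0.87,0,-1],[-0.47,0,0.02,0,0.87,0,-1],[-0.33,0,0.02,0,0.63,0,-1],[0,0,0,0,0,0,-1],[0,0,0,0,0,0,-1]]]' 50; python3 - <<'E'
from h import *
stat();rows(np.array([-14.4,-12.9,195.8]),.347,3)
E
```

```text
t: 20.58
ee_pos: [613.6, -8.7, 306.3]
eef_rot: [-179.9, -20.1, 139.7]
contact_force: [1.1, 6.0, -5.3]
width: 13.6
grasp_force: 50.0
t 20.58 press [-14.7 -13.2 306.3] lean err rv [0.001 0.351 0.001] F [ 5.3  3.  -5.3] w 13.6 gf 50.0
0 [-0.5, 0.01, 1.38, -0.0, -0.01, -0.01]
1 [-0.5, 0.01, 1.39, -0.0, -0.01, -0.01]
2 [-0.5, 0.01, 1.39, -0.0, -0.01, -0.01]
total mm(tool now) [-37.7   0.5 103.9] rv [-0.001 -0.004 -0.002]
```

```bash
python3 -m inch '[[[-0.04,0.01,0.11,0,0,0,-1],[-0.08,0.01,0.22,0,0,0,-1],[-0.08,0,0.22,0,0,0,-1],[-0.08,0,0.22,0,0,0,-1],[-0.08,0,0.22,0,0,0,-1],[-0.08,0,0.22,0,0,0,-1],[-0.08,0,0.22,0,0,0,-1],[-0.08,0,0.22,0,0,0,-1],[-0.08,0,0.22,0,0,0,-1],[-0.08,0,0.22,0,0,0,-1]]]' >/dev/null; python3 -c "
from h import *
stat()";python3 -m inch '[[[-0.08,0,0.22,0,0,0,-1],[-0.08,0,0.22,0,0,0,-1],[-0.08,0,0.22,0,0,0,-1],[-0.08,0,0.22,0,0,0,-1],[-0.08,0,0.22,0,0,0,-1],[-0.04,0,0.11,0,0,0,-1],[-0.04,0,0.11,0,0,0,-1],[0,0,0,0,0,0,-1]]]' >/dev/null; python3 - <<'E'
from h import *
stat();rows(np.array([-14.4,-12.9,195.8]),.347,1)
E
```

```text
t 21.42 press [-14.6 -13.4 253.5] lean err rv [0.    0.345 0.001] F [ 0.6  5.3 -4. ] w 13.6 gf 50.0
t 22.08 press [-14.6 -13.4 217.9] lean err rv [0.001 0.346 0.001] F [ 0.8  4.9 -5.7] w 13.4 gf 50.0
0 [-0.28, 0.01, 0.84, -0.0, 0.01, -0.01]
total mm(tool now) [-7.   0.2 21. ] rv [-0.     0.001 -0.001]
```

```bash
python3 -m inch '[[[-0.05,0,0.15,0,0,0,-1],[-0.05,0,0.15,0,0,0,-1],[-0.05,0,0.15,0,0,0,-1],[-0.04,0,0.12,0,0,0,-1],[-0.03,0,0.08,0,0,0,-1],[0,0,0,0,0,0,-1]]]' >/dev/null; python3 -c "
from h import *
stat()";for i in 1 2; do python3 -m inch '[[[-0.03,0,0.08,0,0,0,-1],[0,0,0,0,0,0,-1]]]' >/dev/null; python3 -c "
from h import *
stat()"; done
```

```text
t 22.58 press [-14.5 -13.4 201.2] lean err rv [0.    0.345 0.001] F [ 0.6  4.3 -6.6] w 13.4 gf 50.0
t 22.75 press [-14.6 -13.4 199.5] lean err rv [0.    0.345 0.001] F [ 0.6  5.4 -4.4] w 13.1 gf 50.0
t 22.92 press [-14.5 -13.4 197.3] lean err rv [0.    0.345 0.001] F [-0.1  5.3 -5.1] w 13.2 gf 50.0
```

```bash
for i in 1 2; do python3 -m inch '[[[-0.02,0,0.05,0,0,0,-1],[0,0,0,0,0,0,-1]]]' >/dev/null; python3 -c "
from h import *
stat()"; done
```

```text
t 23.08 press [-14.6 -13.4 196.1] lean err rv [0.    0.345 0.001] F [-0.5  6.6 -5.6] w 13.2 gf 50.0
t 23.25 press [-14.5 -13.5 195.8] lean err rv [0.    0.345 0.001] F [-1.   6.1 -1.5] w 13.6 gf 50.0
```

```bash
python3 -m inch '[[[-0.01,0,0.04,0,0,0,-1],[0,0,0,0,0,0,-1]]]' >/dev/null; python3 -c "
from h import *
stat()";python3 -m inch '[[[-0.01,0,0.03,0,0,0,-1],[0,0,0,0,0,0,-1]]]' >/dev/null; python3 -c "
from h import *
stat()"
```

```text
t 23.42 press [-14.5 -13.5 195.7] lean err rv [-0.     0.344  0.001] F [-1.3  6.7  1.8] w 13.2 gf 50.0
t 23.58 press [-14.5 -13.6 195.7] lean err rv [-0.     0.344  0.001] F [-2.6  7.7  5.2] w 13.7 gf 50.0
```

The guard is fully down and its weight is off the gripper. I'll release it, retreat along the tool axis, and look.

```bash
python3 -m inch '[[[0,0,0,0,0,0,-0.85],[0,0,0,0,0,0,-0.7],[0,0,0,0,0,0,-0.5],[0,0,0,0,0,0,-0.2],[0,0,0,0,0,0,0.1],[0,0,0,0,0,0,0.2],[0,0,0,0,0,0,0.2]]]' && python3 -m inch '[[[0,0,-0.4,0,0,0,0.2],[0,0,-0.8,0,0,0,0.2],[0,0,-1,0,0,0,0.2],[0,0,-1,0,0,0,0.2],[0,0,-1,0,0,0,0.2],[0,0,-1,0,0,0,0.2],[0,0,-1,0,0,0,0.2],[0,0,-0.5,0,0,0,0.2],[0,0,0,0,0,0,0.2]]]' && python3 - <<'E'
from h import *
stat()
S=bot.get_image("scene")[:,:,::-1]
cv2.imwrite("pics/s6.png",cv2.resize(S[130:290,200:420],None,fx=3.6,fy=3.6,interpolation=cv2.INTER_CUBIC)[:576])
E
```

```text
t: 24.17
ee_pos: [614.7, -9.1, 193.5]
eef_rot: [180.0, -19.6, 139.8]
contact_force: [-0.6, 0.1, 0.3]
width: 38.8
grasp_force: 0.0
t: 24.92
ee_pos: [659.0, -46.4, 355.3]
eef_rot: [179.8, -19.3, 139.8]
contact_force: [0.5, 0.2, 0.9]
width: 52.0
grasp_force: 0.0
t 24.92 press [-14.3 -72.2 355.3] lean err rv [-0.003  0.337  0.001] F [ 0.4 -0.3  0.9] w 52.0 gf 0.0
```

View pics/s6.png

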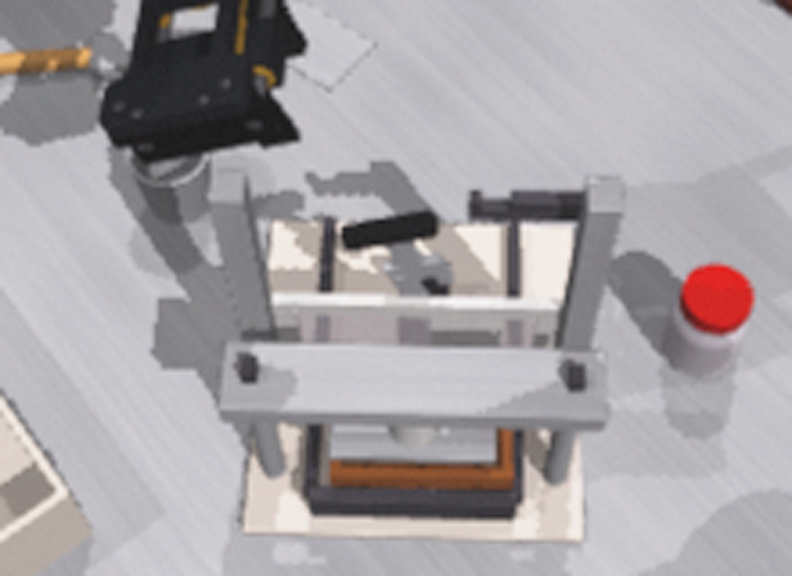

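The guard is fully down and the bar leans on its rest, with the T handle at (390,230). The mould is home against the stop, and the jar and cup have not moved, so I'm handing in the job.

```bash
python3 -c "
from workcell import bot
print(bot.job_done())"
```

```text
the job is handed in; nothing more can be done
None
```

I handed the job in at about 25 s: the guard was hooked open, the mould pushed home against the back stop, and the guard then unhooked and lowered gently until fully down with its bar on its rest; I moved nothing else, and no verdict was returned.

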